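Sweep the chocolate chunks into the catch tray

TASK

Take the orange-handled scraper block and, keeping your fingers off the chocolate, use the scraper to sweep all five chunks off the white board over its open edge into the catch tray, without shifting the purple espresso cup that stands on the board. Then stand the scraper upright on its teal mat again and let go. Leave everything else on the bench where it is.

Things in the scene. Friction and masses are not known exactly. Their poses are not given: they have to be found in the camera images.
- scraper: scraper block standing upright on the teal mat: a steel and black foot 105 mm along its x, 26 mm along its y, 30 mm high, and above it an upright orange handle 60 mm along x, 24 mm along y, from 30 to 115 mm height, to be gripped across its y; 0.2 to 0.37 kg. Origin: centre of the foot's underside, z up. Either long face of the foot can push
- board: fixed chopping station: white marble board, top 40 mm above the bench, with dark wooden lips 15 mm high (8 mm thick) on three sides and a catch tray joined to its open edge. Origin at bench height under the board; the white top spans x -110 to +110 mm and y -130 to +150 mm in its frame; lips at x = +-110 and y = +150; the open edge is at y = -130. Pieces are swept towards its -y
- tray_in (a point): centre of the catch tray's inner floor, 6 mm above the bench, axes as the board's; aluminium tray, inside 220 mm (x) by 112 mm (y), its floor 34 mm below the board's top; side walls 55 mm high in line with the lips, end wall 62 mm high above the bench
- chunk0: dark brown broken chunk of chocolate lying on the white board, about 26 x 24 x 13 mm, 11 g; origin at the centre of its underside, turned any way about z
- chunk1: dark brown broken chunk of chocolate lying on the white board, about 26 x 24 x 13 mm, 11 g; origin at the centre of its underside, turned any way about z
- chunk2: dark brown broken chunk of chocolate lying on the white board, about 26 x 24 x 13 mm, 11 g; origin at the centre of its underside, turned any way about z
- chunk3: dark brown broken chunk of chocolate lying on the white board, about 26 x 24 x 13 mm, 11 g; origin at the centre of its underside, turned any way about z
- chunk4: dark brown broken chunk of chocolate lying on the white board, about 26 x 24 x 13 mm, 11 g; origin at the centre of its underside, turned any way about z
- cup: purple espresso cup, 56 mm rim diameter, 58 mm high, open at the top, standing loose on the board near one of the two corners of its closed (+y) end; origin at the centre of its underside
- mat: thin teal mat fixed on the bench, 170 mm (x) by 140 mm (y), 4 mm thick, the scraper's place; origin at the centre of its underside
- jug: purple milk jug with a handle, 84 mm diameter, 110 mm high, on the far side of the bench; origin at its underside's centre; bystander
- paper_cup: white paper cup, 84 mm rim diameter, 100 mm high, beyond the mat; origin at its underside's centre; bystander
- tamper: dark steel coffee tamper standing upright, 58 mm diameter, 88 mm high, on the left of the bench; origin at its underside's centre; bystander
- spoon: metal spoon 160 mm long lying on the left of the bench; bystander

How it is judged:
By the outcome, as a careful person would: the job done as asked, in the order asked, and still so for the second after the job is handed in, with the robot touching nothing.
It also fails if it takes over 56 s, if anything falls off the work surface, if the arm or the gripper's body presses on something with over 40 N, if the wrist force passes 120 N, or if a joint passes its speed limit or range.

ROBOT

A 6-joint arm with a two-finger parallel gripper is mounted at the origin on the work surface. World frame = base frame: x ahead of the robot, y to its left, z up, the work surface at z = 0. Lengths are in m, angles in rad, forces in N, time in s.
With the tool pointing down it reaches from about 0.425 to 0.95 m from the base axis. Payload 3.5 kg.
Tool frame: the origin (TCP) lies on the centre line of the jaws, within the pads' length; the fingertips stand tip_extent ahead of it and the grasp point (between the pads) lies 2 mm behind it (tip_extent is the distance from the TCP to the fingertips, in m); z points along the fingers, y is the direction in which the jaws open and shut (so a half turn about z gives the same grasp; the last joint's range is limited). The gripper opens to 85 mm and grips with 20 to 120 N. Pads are 22 mm wide; open, the fingers measure 114 mm over their backs; the gripper's body (76 mm by 85 mm) begins 54 mm behind the grasp point. The pads swing forward as they close: fully open they stand 13 mm farther back than shut.
Start: joints at [-1.368, 0.286, 1.577, -0, 1.279, -0.15], TCP at [0.233, -0.633, 0.248] pointing down, gripper open.
Joint ranges: [-2.77, 2.77], [-0.9, 2.22], [0.21, 2.48], [-1.53, 4.67], [0.24, 2.81], [-2.84, 2.84]. Speed limits (rad/s): [2.79, 2.79, 3.14, 3.14, 3.14, 3.14].

INTERFACE

Orientations are given as a unit quaternion [x, y, z, w].
In Python, from plant import * gives the robot as it stands.
- The arm moves only by the shell command python3 -m crank 'ROWS' [FORCE]. ROWS is JSON, a list of rows, each a list of 7 numbers: the gripper's target within -1 to 1 (shut at 1, half-way at 0, fully open at -1), then the shift along the tool's x, y, z in cm, then the turn, a rotation vector about the tool's x, y, z in degrees. In form: [[fingers, tx, ty, tz, wx, wy, wz], ...]. A call has 1 to 5 rows; each row shifts and turns the commanded pose from where the row before left it, along the tool's axes as they then stand; what a row does not reach is not made up. A row lasts 1/10 s, in which the tool goes at most 50 mm and 8.59 degrees, less where a joint would pass 70% of its speed; a pose out of reach is approached as far as the arm can. A call is refused whole if a number of a shift passes 5 or a number of a turn 8.59, either way. A call with a gripper value outside its range is refused whole. The fingers move at their own pace and stop on an object; FORCE is the grip in N (left out, the last holds). Time passes only in rows, so rows that do not move let the fingers close. It gives the time, the measured TCP pose, the force and the opening at its end, in the units of the state.
- get_state(): the state, without advancing time (a new reading comes with each control period).
- read_camera(name): name is "side" or "top" or "wrist"; returns a dict with "color" (420x560x3 uint8, red, green, blue), "vfov" (degrees; the focal length in pixels is half the picture's height over the tangent of half this angle, whatever the lens; pixels are square), "cx", "cy" (the principal point, pixels), "distortion" ([k1, k2, p1, p2, k3] as OpenCV has them; the pictures are not rectified), "cam_to_world" (4x4, takes a point from camera to world coordinates). Camera axes: x right, y up, looking along -z (the intrinsics and any distortion apply to the point x, -y, -z); pixel columns grow to the right and rows downward; lengths in m; the calibration is good to about 2 mm. A picture is of the moment at which its call begins. There is no depth.
- sign_off(): hands the job in, once; it reports no verdict.
Trained networks look in the newest picture that a camera, given by its name, has taken for a name from the list of things; names that differ only in an ending like _2 or _b are one class to them, and where a whole thing is asked for, a point or a joint stands for the part that bears it (a point fixed in the world has none). Each returns a list of dicts, best first, with "p" (0 to 1); they miss things now and then, are a little off and sometimes report something else, mostly with a low value. They report only what shows in the picture. A call takes as long as a camera call.
- trace(thing, camera): "pixels" (420x560 bool, what is visible of it) and "location" ([column, row] in pixels, amid what is visible of it).
- place_of(thing, camera): "location" ([column, row] in pixels: a listed point, or the origin of a listed thing).
The state is a dict: "time": time; "qpos": joint angles; "dq": joint speeds; "joint_efforts": joint torques, N m; "eef_pos": TCP position; "tcp_rot": TCP orientation; "contact_force": force on the tool from outside, world axes, zero at the start; "wrist_torque": the same for the moment, N m; "opening": opening from 0.0 (shut) to 1.0 (fully open).
Only numpy, scipy, OpenCV 4.12 (cv2) and the standard library are available. Lean on these libraries where they do the work, as an engineer would, in place of code of your own. Each camera call takes 0.05 s, during which the arm holds its last target.

## Working session

There is one attempt and no reset: what is moved stays moved. The work goes in short steps, Python scripts to look and compute and a shell command to move; the robot and the scene stay as the last step left them, time stands still between calls to the robot, and variables do not carry over. Pictures are saved under pics/ and viewed, and the job is handed in when it is done.

```bash
ls; mkdir -p pics; python3 - <<'E'
from plant import *
import cv2
s=get_state(); print(s)
for n in ["side","top","wrist"]:
    r=read_camera(n); cv2.imwrite(f"pics/a_{n}.png",r["color"][:,:,::-1]); print(n,r["vfov"],r["cx"],r["cy"],r["distortion"],r["cam_to_world"])
E
```

```text
pics
{'time': 0.0, 'qpos': array([-1.36798075e+00,  2.87181739e-01,  1.57821205e+00, -1.95415818e-05,
        1.27860900e+00, -1.49989091e-01]), 'dq': array([ 1.16241058e-03,  1.90196181e-04,  1.99547674e-03,  1.29736097e-04,
       -3.51827036e-05, -3.40976029e-04]), 'joint_efforts': array([-6.63810006e-04, -4.05984843e+01, -2.92623818e+01, -1.84460177e-04,
        5.74355290e-03, -8.65553282e-07]), 'eef_pos': array([ 0.23313477, -0.6327851 ,  0.24691745]), 'tcp_rot': array([ 9.84480203e-01,  1.75491534e-01, -4.11759631e-05, -1.20439712e-03]), 'contact_force': array([0.42108635, 0.25079007, 0.24878559]), 'wrist_torque': array([-0.00409997, -0.02731284, -0.00574868]), 'opening': 0.997996671817349}
side 54.428769109962936 279.5965433032611 209.93916702177125 [-0.03369278  0.          0.          0.          0.        ] [[-0.85742137  0.3653139  -0.36245601  0.21872475]
 [-0.51453928 -0.59649305  0.61599137  0.71119996]
 [ 0.00882772  0.71466202  0.69941424  0.83384807]
 [ 0.          0.          0.          1.        ]]
top 50.22126174774351 286.5824013218854 210.2013008739308 [0.04011721 0.         0.         0.         0.        ] [[ 0.0260233   0.99113262 -0.13030316  0.47730664]
 [-0.99953811  0.02784467  0.01217532  0.02554532]
 [ 0.01569561  0.12992613  0.99139944  1.13997798]
 [ 0.          0.          0.          1.        ]]
wrist 68.04705988372336 281.1608955583787 206.70240925149957 [-0.01683461  0.          0.          0.          0.        ] [[ 0.34507237  0.88680279  0.30741806  0.31245575]
 [-0.93857149  0.32706036  0.11006854 -0.60295233]
 [-0.00293518 -0.32651544  0.94518731  0.37296115]
 [ 0.          0.          0.          1.        ]]
```

View pics/a_top.png

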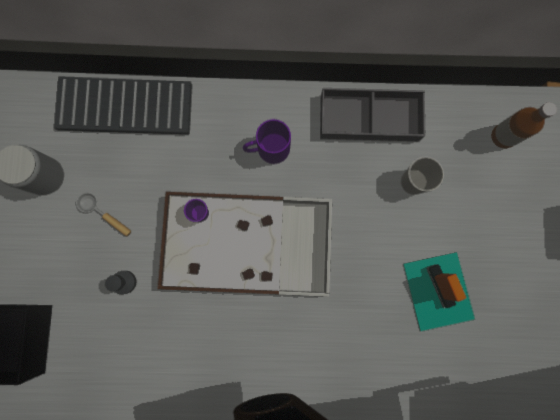

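View pics/a_side.png

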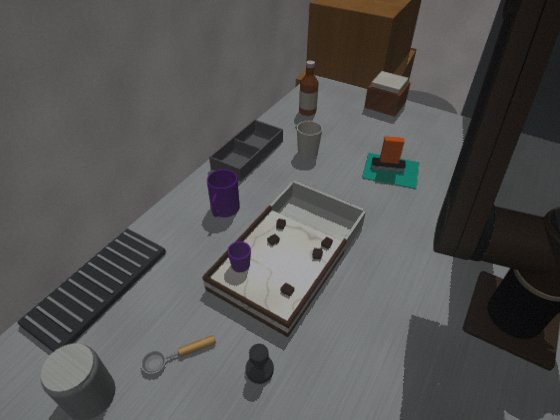

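View pics/a_wrist.png

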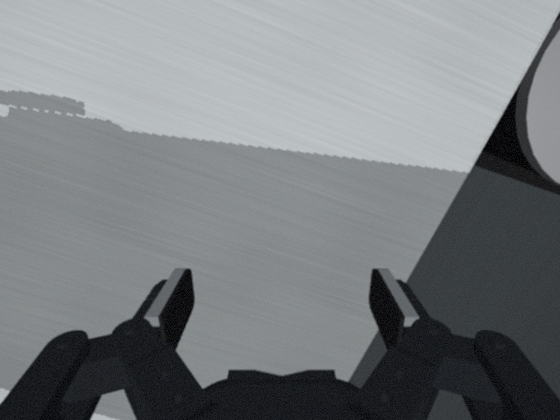

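```bash
cat > h.py <<'E'
from plant import *
import numpy as np, cv2
def K(r):
    f=210/np.tan(np.radians(r["vfov"])/2); return np.array([[f,0,r["cx"]],[0,f,r["cy"]],[0,0,1.]])
def p2w(r,px,z):
    px=np.atleast_2d(np.asarray(px,float)).reshape(-1,1,2)
    u=cv2.undistortPoints(px,K(r),np.array(r["distortion"])).reshape(-1,2)
    d=np.c_[u[:,0],-u[:,1],-np.ones(len(u))]; T=r["cam_to_world"]
    d=d@T[:3,:3].T; o=T[:3,3]
    return o+d*((z-o[2])/d[:,2])[:,None]
def w2p(r,P):
    P=np.atleast_2d(P);T=np.linalg.inv(r["cam_to_world"]);c=P@T[:3,:3].T+T[:3,3]
    c=c*[1,-1,-1]
    return cv2.projectPoints(c.reshape(-1,1,3),np.zeros(3),np.zeros(3),K(r),np.array(r["distortion"]))[0].reshape(-1,2)
E
python3 - <<'E'
from h import *
np.set_printoptions(precision=4,suppress=True)
zs=dict(scraper=.004,board=0,tray_in=.006,cup=.04,mat=0,chunk0=.04)
for n in ["top","side"]:
    r=read_camera(n)
    for t,z in zs.items():
        for d in place_of(t,n)[:7]: print(n,t,round(d["p"],2),np.round(d["location"],1),p2w(r,d["location"],z)[0][:2])
r=read_camera("top")
for t,z in dict(chunk0=.0465,mat=.004,board=.04,scraper=.06,cup=.098).items():
    for d in trace(t,"top")[:6]:
        m=d["pixels"].astype(np.uint8); c=max(cv2.findContours(m,0,2)[0],key=cv2.contourArea)
        b=cv2.boxPoints(cv2.minAreaRect(c)); print(t,round(d["p"],2),m.sum(),p2w(r,d["location"],z)[0][:2],p2w(r,b,z)[:,:2].tolist())
img=cv2.resize(r["color"][180:310,150:480,::-1],None,fx=2.4,fy=2.4,interpolation=cv2.INTER_CUBIC);cv2.imwrite("pics/b.png",cv2.convertScaleAbs(img,alpha=1.5))
E
```

```text
top board 0.61 [229.8 243. ] [0.5393 0.1532]
top tray_in 0.62 [302.7 244.7] [ 0.5396 -0.0314]
top cup 0.97 [195.7 215. ] [0.6037 0.2353]
top mat 0.97 [437. 291.] [ 0.4336 -0.3706]
top mat 0.66 [268.3 277.9] [0.4544 0.053 ]
top chunk0 0.63 [269.  278.4] [0.454  0.0503]
top chunk0 0.61 [269.8 220.6] [0.5949 0.0528]
top chunk0 0.49 [245.1 225.6] [0.5808 0.1131]
top chunk0 0.44 [247.8 272.6] [0.4666 0.1021]
top chunk0 0.39 [194.8 267.5] [0.4757 0.2306]
side scraper 0.77 [386.  166.5] [ 0.4558 -0.3768]
side board 0.74 [274.8 239.2] [0.6034 0.0812]
side board 0.56 [281.  269.6] [0.5362 0.1609]
side tray_in 0.91 [313.9 217.6] [ 0.5484 -0.0422]
side cup 0.97 [239.1 260.9] [0.6228 0.2181]
side mat 0.67 [391.4 172.2] [ 0.4314 -0.363 ]
side chunk0 0.7 [288.5 292.3] [0.4728 0.2343]
side chunk0 0.66 [326.6 245.3] [0.461  0.0601]
side chunk0 0.65 [318.4 255.3] [0.4639 0.1004]
side chunk0 0.62 [273.4 240.9] [0.585  0.1183]
side chunk0 0.55 [281.  224.6] [0.598  0.0583]
chunk0 0.63 79 [0.5923 0.0565] [[0.6049793622539825, 0.07207369089245601], [0.6055938955040999, 0.05000032470452867], [0.5834099715
[... 1008 characters left out ...]
537758699588758, -0.10312258840420258], [0.41470043208539065, -0.09521394021578279]]
scraper 0.97 963 [ 0.4475 -0.3711] [[0.49112302038665084, -0.3205672481843188], [0.5181097529057285, -0.3770080820323696], [0.41907937905002046, -0.42012342365468053], [0.3927347480054296, -0.36433964493095955]]
scraper 0.52 466 [0.6055 0.2341] [[0.6397221039206816, 0.2592982194106845], [0.641324821505499, 0.20384347740835032], [0.5876451534997171, 0.2012261262507593], [0.5861396595879214, 0.2563315076035682]]
cup 0.62 488 [0.6072 0.2238] [[0.6339401599656944, 0.25339456649154835], [0.6355536937221509, 0.19756989584790308], [0.5814245245634454, 0.19492979348535489], [0.5799135148983765, 0.25038668632532185]]
```

View pics/b.png

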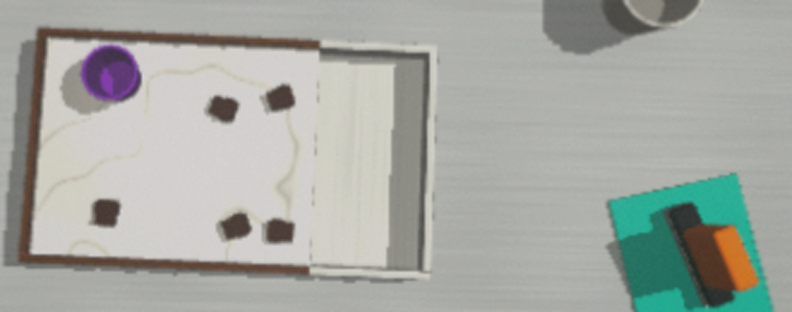

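```bash
python3 -m crank '[[-1,4,-2.4,0,0,0,0],[-1,4,-2.4,0,0,0,0],[-1,4,-2.4,0,0,0,0],[-1,4,-2.4,0,0,0,0],[-1,4,-2.4,0,0,0,0]]'; python3 -m crank '[[-1,4,-2.4,0,0,0,0],[-1,0,0,0,0,0,0],[-1,0,0,0,0,0,0]]'
python3 - <<'E'
from h import *
r=read_camera("wrist"); cv2.imwrite("pics/c.png",r["color"][:,:,::-1])
import plant; print([x for x in dir(plant) if x[0]!='_'])
for t in ["mat","scraper"]:
  print([ (d["p"],d["location"]) for d in place_of(t,"wrist")])
E
```

```text
time: 1.65
eef_pos: [0.3804, -0.4502, 0.2485]
tcp_rot: [0.985, 0.175, 0.0, 0.0]
contact_force: [0.1, -0.3, 0.5]
opening: 1.001
time: 1.95
eef_pos: [0.4094, -0.4147, 0.2486]
tcp_rot: [0.984, 0.177, -0.0, 0.0]
contact_force: [-0.2, -0.9, -0.0]
opening: 1.002
['Unreachable', 'get_state', 'place_of', 'read_camera', 'sign_off', 'tip_extent', 'trace']
[]
[(0.7, [257.7, 125.3])]
```

View pics/c.png

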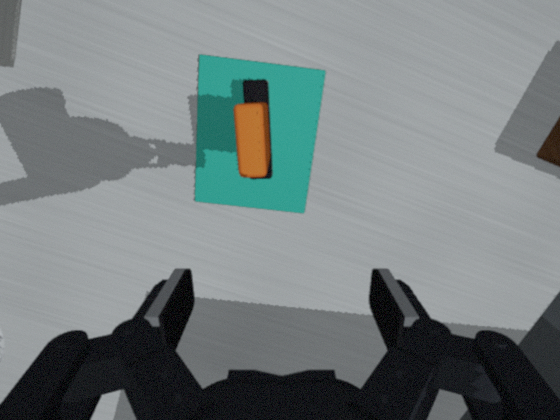

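```bash
cat > fit.py <<'E'
from h import *
from scipy.optimize import minimize
def box(sx,sy,z0,z1): return np.array([[a*sx/2,b*sy/2,z] for a in(-1,1) for b in(-1,1) for z in(z0,z1)])
def place(P,x,y,yaw,z=0):
    c,s=np.cos(yaw),np.sin(yaw); return np.c_[P[:,0]*c-P[:,1]*s+x,P[:,0]*s+P[:,1]*c+y,P[:,2]+z]
def orange(im):
    h=cv2.cvtColor(im,cv2.COLOR_RGB2HSV); m=((h[...,0]<16)&(h[...,1]>170)&(h[...,2]>90)).astype(np.uint8)
    return m
def sil(r,P,sc=4):
    p=w2p(r,P); m=np.zeros((420*sc,560*sc),np.uint8)
    cv2.fillConvexPoly(m,cv2.convexHull(np.round((p+.5)*sc-.5).astype(np.int32)),1); return m
E
python3 - <<'E'
from fit import *
print(tip_extent)
H=box(.06,.024,.034,.119)
for cams in [("wrist",),("wrist","top")]:
  R=[]
  for n in cams:
    r=read_camera(n); m=orange(r["color"]); k,l,st,_=cv2.connectedComponentsWithStats(m)
    # component near expected
    p=w2p(r,[.447,-.371,.1])[0]; best=min([i for i in range(1,k) if st[i,4]>40],key=lambda i:np.hypot(*(st[i,:2]+st[i,2:4]/2-p)))
    m=(l==best).astype(np.uint8); print(n,st[best]); R.append((r,cv2.resize(m,None,fx=4,fy=4,interpolation=0)))
  def cost(v):
    c=0
    for r,m in R:
      s=sil(r,place(H,v[0]/100,v[1]/100,v[2]/10)); c+=1-(s&m).sum()/(s|m).sum()
    return c
  best=min((minimize(cost,[44.7,-37.1,a*10],method="Nelder-Mead",options=dict(initial_simplex=np.array([[44.7,-37.1,a*10]]+[[44.7+1,-37.1,a*10],[44.7,-36.1,a*10],[44.7,-37.1,a*10+1.5]]))) for a in (.2,.35,.5)),key=lambda o:o.fun)
  print(best.x[0]/100,best.x[1]/100,np.degrees(best.x[2]/10),best.fun)
E
```

```text
0.017
wrist [ 233  101   36   75 2345]
0.44943383096131634 -0.3726341899045501 21.738577330618696 0.08467584456160904
wrist [ 232  100   37   76 2352]
top [447 275  18  26 238]
0.4492724881265946 -0.37239942160443407 20.739756673758652 0.7258727016980823
```

```bash
python3 -m crank '[[-1,2.6,-1.3,0,0,0,-1.2],[-1,2.6,-1.3,0,0,0,0],[-1,0,0,3,0,0,0],[-1,0,0,3,0,0,0],[-1,0,0,0,0,0,0]]'
python3 - <<'E'
from h import *
r=read_camera("wrist"); 
s=get_state();print(s["eef_pos"],s["tcp_rot"])
im=r["color"][:,:,::-1].copy()
p=s["eef_pos"].copy(); p[2]=.119
for q in w2p(r,[p,p*[1,1,0]+[0,0,.034]]): cv2.circle(im,tuple(int(a) for a in q),3,(255,0,0),-1)
cv2.imwrite("pics/d.png",im)
E
```

```text
time: 2.75
eef_pos: [0.4458, -0.3707, 0.1832]
tcp_rot: [0.983, 0.185, -0.002, -0.004]
contact_force: [-0.2, 0.9, -0.7]
opening: 1.002
[ 0.44672391 -0.37192777  0.18594257] [ 0.98267439  0.18531923 -0.00139002 -0.00242863]
```

View pics/d.png

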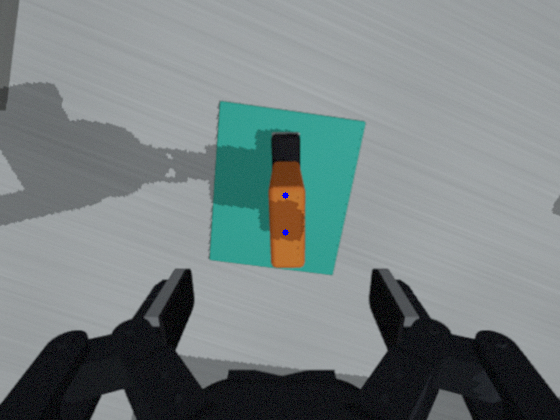

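```bash
python3 -m crank '[[-1,0,0,4,0,0,0],[-1,0,0,3.7,0,0,0],[-1,0,0,2,0,0,0],[-1,0,0,0,0,0,0],[-1,0,0,0,0,0,0]]'
```

```text
time: 3.3
eef_pos: [0.4487, -0.374, 0.0933]
tcp_rot: [0.983, 0.185, 0.001, 0.001]
contact_force: [0.4, -0.5, 0.1]
opening: 0.997
```

```bash
python3 -m crank '[[1,0,0,0,0,0,0],[1,0,0,0,0,0,0],[1,0,0,0,0,0,0],[1,0,0,0,0,0,0],[1,0,0,0,0,0,0]]' 70
python3 -m crank '[[1,0,0,0,0,0,0],[1,0,0,0,0,0,0]]'
python3 - <<'E'
from h import *
r=read_camera("wrist"); 
cv2.imwrite("pics/e.png",r["color"][:,:,::-1])
E
```

```text
time: 3.8
eef_pos: [0.4485, -0.3731, 0.0922]
tcp_rot: [0.983, 0.186, 0.0, 0.001]
contact_force: [0.2, 0.6, 0.4]
opening: 0.27
time: 4.0
eef_pos: [0.4486, -0.3731, 0.0922]
tcp_rot: [0.983, 0.186, 0.0, 0.001]
contact_force: [0.8, -0.8, 3.4]
opening: 0.272
```

View pics/e.png

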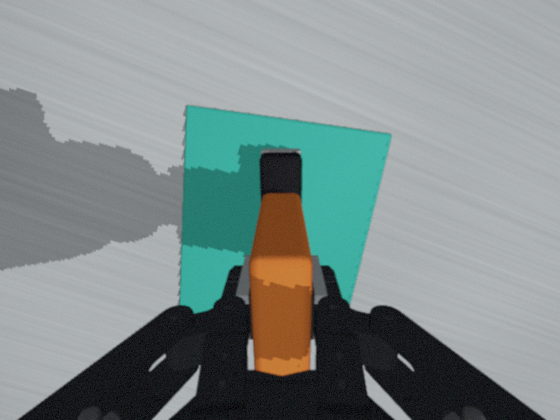

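```bash
python3 - <<'E'
import cv2
s=cv2.imread("pics/a_side.png")[170:340,190:380]; cv2.imwrite("pics/f1.png",cv2.convertScaleAbs(cv2.resize(s,None,fx=3.5,fy=3.5,interpolation=cv2.INTER_CUBIC),alpha=1.4))
s=cv2.imread("pics/a_top.png")[180:310,150:345]; cv2.imwrite("pics/f2.png",cv2.convertScaleAbs(cv2.resize(s,None,fx=4,fy=4,interpolation=cv2.INTER_CUBIC),alpha=1.4))
E
```

```text
(no output)
```

View pics/f1.png

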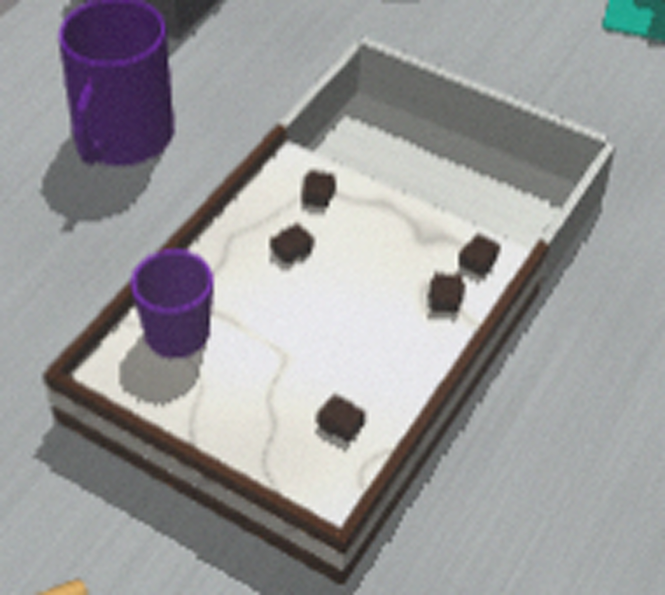

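View pics/f2.png

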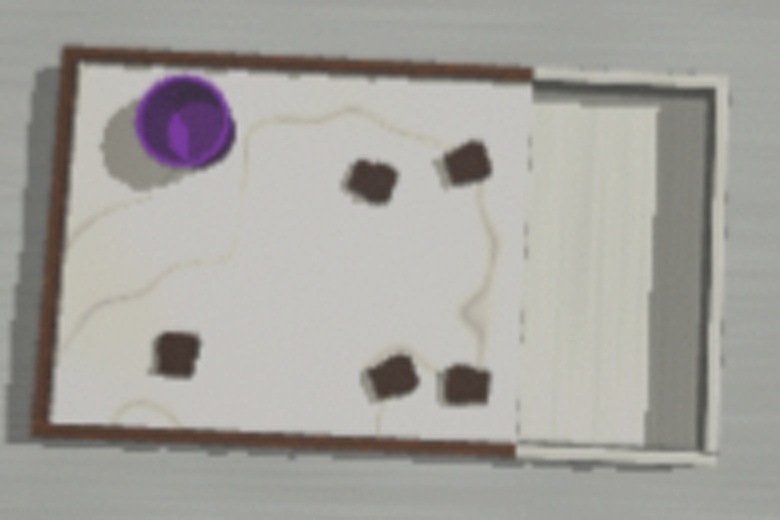

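```bash
python3 -m crank '[[1,0,0,-2,0,0,0],[1,0,0,-3,0,0,0],[1,0,0,-4,0,0,0],[1,0,0,-3,0,0,0],[1,0,0,0,0,0,0]]'
```

```text
time: 4.55
eef_pos: [0.4496, -0.3741, 0.2158]
tcp_rot: [0.983, 0.186, 0.002, 0.004]
contact_force: [0.3, -0.9, -1.5]
opening: 0.275
```

```bash
python3 - <<'E'
from fit import *
from scipy.optimize import least_squares
t=read_camera("top"); s=read_camera("side")
O=np.array([[.118,.158,.055],[-.118,.158,.055],[.118,-.13,.055],[-.118,-.13,.055]])
f2=lambda a:np.array(a,float)/4-.375+[150,180]
f1=lambda a:np.array(a,float)/3.5-.36+[190,170]
pt=f2([(64,46),(33,436),(533,69),(517,457)]); ps=f1([(47,378),(342,542),(280,126),(548,243)])
for use in ("t","s","ts"):
  def c(v):
    P=place(O,*v); o=[]
    if "t" in use:o.append((w2p(t,P)-pt).ravel())
    if "s" in use:o.append((w2p(s,P)-ps).ravel())
    return np.concatenate(o)
  q=least_squares(c,[.54,.155,0]).x; print(use,q[:2],np.degrees(q[2]),np.abs(c(q)).max())
  if use!="ts": 
    ch=(f2([(373,182),(468,163),(179,354),(393,375),(466,384)]) if use=="t" else f1([(292,240),(319,183),(341,412),(447,288),(480,250)]))
    W=p2w(t if use=="t" else s,ch,.051)
    cup=p2w(t if use=="t" else s,(f2 if use=="t" else f1)([(185,121)] if use=="t" else [(172,286)]),.098)
    W=np.r_[W,cup]
    print((place(W-[q[0],q[1],0],0,0,-q[2])[:,:2]*1000).round())
print((place(W-[q[0],q[1],0],0,0,-q[2])[:,:2]*1000).round())
E
```

```text
t [0.5383102  0.15288486] -1.023018680466647 0.5720570421479465
[[ 43. -34.]
 [ 57. -92.]
 [-65.  75.]
 [-72. -53.]
 [-76. -97.]
 [ 69.  73.]]
s [0.5416188  0.15540331] -1.0424430620348837 1.1886325740802874
[[  44.  -35.]
 [  58.  -95.]
 [ -64.   74.]
 [ -73.  -56.]
 [ -76. -101.]
 [  67.   77.]]
ts [0.53998388 0.15411789] -1.0591346950618965 1.9333388968477152
[[ 46. -34.]
 [ 60. -94.]
 [-63.  76.]
 [-71. -55.]
 [-75. -99.]
 [ 69.  78.]]
```

```bash
python3 -m crank '[[1,0,0,0,0,0,7.5],[1,0,0,0,0,0,7.5],[1,0,0,0,0,0,7.5],[1,0.2,-2.6,0,0,0,0],[1,0.2,-4.6,0,0,0,0]]';python3 -m crank '[[1,0.2,-4.6,0,0,0,0],[1,0.2,-4.6,0,0,0,0],[1,0.2,-4.6,0,0,0,0],[1,0.2,-4.6,0,0,0,0],[1,0.2,-4.6,0,0,0,0]]'
python3 -m crank '[[1,0.2,-4.6,0,0,0,0],[1,0.2,-4.6,0,0,0,0],[1,0.2,-4.6,0,0,0,0],[1,0.2,-4.6,0,0,0,0],[1,0.2,-4.6,0,0,0,0]]'
python3 -m crank '[[1,0.2,-4.6,0,0,0,0],[1,0.2,-3.6,0,0,0,0],[1,0.2,-2,0,0,0,0],[1,0,0,0,0,0,0],[1,0,0,0,0,0,0]]'
python3 - <<'E'
from h import *
r=read_camera("wrist"); 
cv2.imwrite("pics/g.png",r["color"][:,:,::-1])
E
```

```text
time: 5.15
eef_pos: [0.452, -0.3007, 0.2076]
tcp_rot: [1.0, -0.011, -0.002, -0.002]
contact_force: [2.0, 0.7, -2.2]
opening: 0.272
time: 5.65
eef_pos: [0.4657, -0.0684, 0.2078]
tcp_rot: [1.0, -0.01, -0.003, -0.001]
contact_force: [1.1, -0.4, -1.8]
opening: 0.272
time: 6.15
eef_pos: [0.48, 0.1606, 0.2078]
tcp_rot: [1.0, -0.009, -0.003, 0.0]
contact_force: [1.3, 0.8, -2.4]
opening: 0.268
time: 6.65
eef_pos: [0.4885, 0.2603, 0.2082]
tcp_rot: [1.0, -0.009, -0.003, 0.001]
contact_force: [-1.0, -0.9, -2.3]
opening: 0.271
```

View pics/g.png

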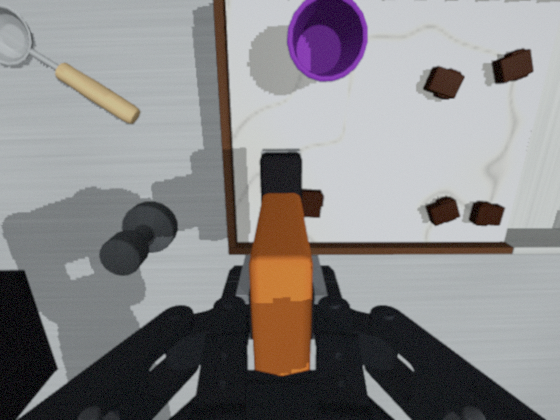

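```bash
python3 - <<'E'
from fit import *
r=read_camera("wrist")
P=place(np.array([[-.118,.158,.055],[-.110,.150,.055],[-.118,-.13,.055],[-.064,.075,.053],[-.072,-.055,.053],[-.076,-.099,.053],[.044,-.035,.053],[.068,.075,.098]]),.540,.154,np.radians(-1.05))
print(w2p(r,P).round(1))
E
python3 -m crank '[[1,0.2,-1,1,0,0,0],[1,0,0,2.5,0,0,0],[1,0,0,2,0,0,0],[1,0,0,0,0,0,0],[1,0,0,0,0,0,0]]'
```

```text
[[229.5 255.3]
 [237.1 248.2]
 [513.1 254.5]
 [313.5 203.8]
 [447.2 211.5]
 [491.  215.3]
 [447.3  83. ]
 [326.3  41.9]]
time: 7.25
eef_pos: [0.4922, 0.2704, 0.1558]
tcp_rot: [1.0, -0.01, -0.001, 0.0]
contact_force: [0.2, 0.8, -2.8]
opening: 0.273
```

```bash
python3 -m crank '[[1,0,0,1.3,0,0,0],[1,0,0,0.9,0,0,0],[1,0,0,0.2,0,0,0],[1,0,0,0,0,0,0],[1,0,0,0,0,0,0]]'
python3 - <<'E'
from h import *
r=read_camera("wrist"); 
cv2.imwrite("pics/i.png",r["color"][:,:,::-1])
r=read_camera("side"); 
cv2.imwrite("pics/i2.png",cv2.resize(r["color"][170:340,190:380,::-1],None,fx=3.5,fy=3.5))
E
```

```text
time: 7.75
eef_pos: [0.4925, 0.2708, 0.1326]
tcp_rot: [1.0, -0.009, 0.0, -0.0]
contact_force: [0.4, 0.1, -1.7]
opening: 0.272
```

View pics/i.png

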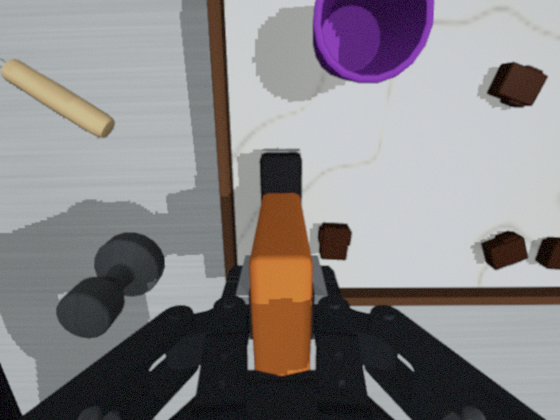

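View pics/i2.png

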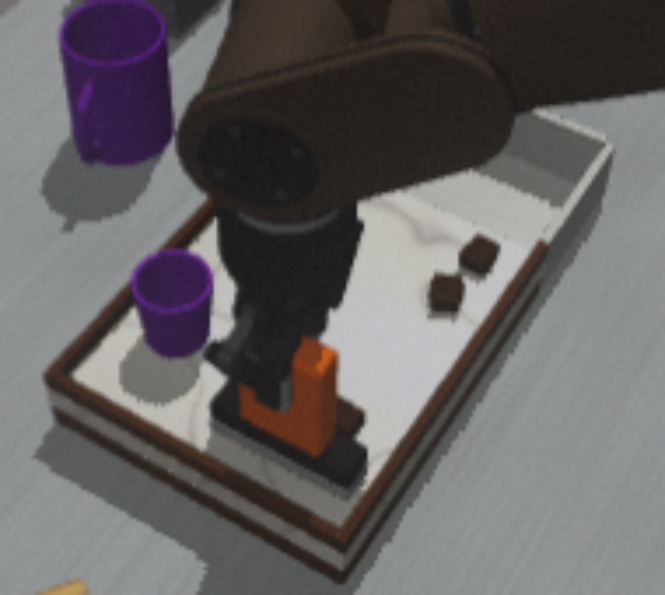

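```bash
python3 -m crank '[[1,0,0,0.3,0,0,0],[1,0,1.5,0,0,0,0],[1,0,2,0,0,0,0],[1,0,2,0,0,0,0],[1,0,2,0,0,0,0]]'
python3 -m crank '[[1,0,2,0,0,0,0],[1,0,2,0,0,0,0],[1,0,2,0,0,0,0],[1,0,2,0,0,0,0],[1,0,0,0,0,0,0]]'
python3 - <<'E'
from h import *
r=read_camera("wrist"); 
cv2.imwrite("pics/j.png",r["color"][:,:,::-1])
r=read_camera("side"); 
cv2.imwrite("pics/j2.png",cv2.resize(r["color"][170:340,190:380,::-1],None,fx=3.5,fy=3.5))
E
```

```text
time: 8.35
eef_pos: [0.4906, 0.1943, 0.1293]
tcp_rot: [1.0, -0.009, -0.0, 0.0]
contact_force: [0.3, 0.6, -1.7]
opening: 0.277
time: 8.85
eef_pos: [0.4892, 0.1134, 0.1294]
tcp_rot: [1.0, -0.011, -0.0, 0.0]
contact_force: [0.7, -0.0, -2.5]
opening: 0.274
```

View pics/j.png

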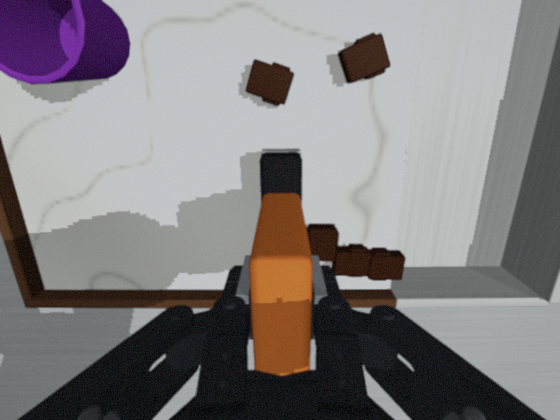

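View pics/j2.png

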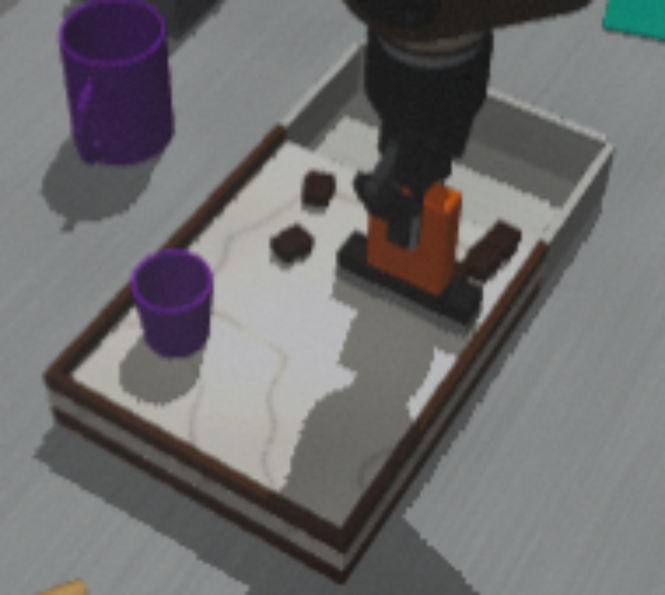

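```bash
python3 -m crank '[[1,0,1.8,0,0,0,0],[1,0,1.8,0,0,0,0],[1,0,1.8,0,0,0,0],[1,0,1.8,0,0,0,0],[1,0,1.8,0,0,0,0]]'
python3 -m crank '[[1,0,1.2,0,0,0,0],[1,0,0,0,0,0,0],[1,0,0,0,0,0,0]]'
python3 - <<'E'
from h import *
r=read_camera("wrist"); 
cv2.imwrite("pics/k.png",r["color"][:,:,::-1])
r=read_camera("side"); 
cv2.imwrite("pics/k2.png",cv2.resize(r["color"][170:340,190:380,::-1],None,fx=3.5,fy=3.5))
E
```

```text
time: 9.45
eef_pos: [0.4876, 0.0258, 0.1294]
tcp_rot: [1.0, -0.009, 0.0, -0.0]
contact_force: [-0.1, -0.6, -1.9]
opening: 0.275
time: 9.75
eef_pos: [0.4874, 0.0142, 0.1293]
tcp_rot: [1.0, -0.01, -0.0, -0.0]
contact_force: [0.3, -0.2, -3.1]
opening: 0.27
```

View pics/k.png

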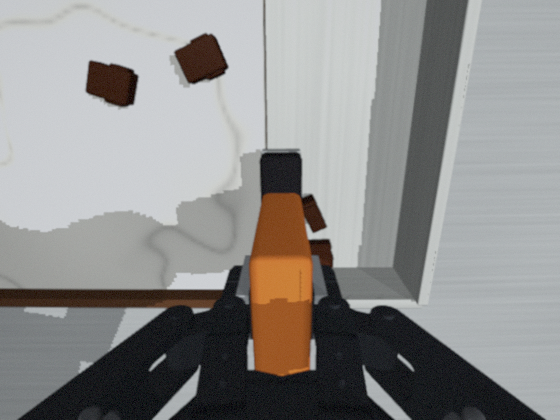

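View pics/k2.png

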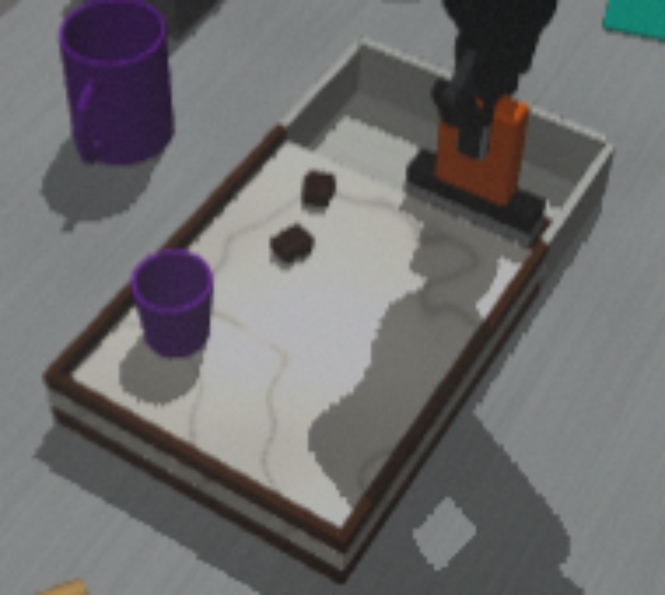

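```bash
python3 -m crank '[[1,0,1.2,0,0,0,0],[1,0,0,0,0,0,0],[1,0,0,-3,0,0,0],[1,0,0,-3,0,0,0],[1,2,-3.3,0,0,0,0]]'
python3 -m crank '[[1,2,-3.3,0,0,0,0],[1,2,-3.3,0,0,0,0],[1,2.2,-3.3,0,0,0,0],[1,2,-3.3,0,0,0,0],[1,0,0,0,0,0,0]]'
python3 -m crank '[[1,0,0,0,0,0,0]]'
python3 - <<'E'
from h import *
r=read_camera("wrist"); 
cv2.imwrite("pics/l.png",r["color"][:,:,::-1])
r=read_camera("top"); 
cv2.imwrite("pics/l2.png",cv2.resize(r["color"][180:310,150:345,::-1],None,fx=4,fy=4))
E
```

```text
time: 10.35
eef_pos: [0.5101, 0.032, 0.1945]
tcp_rot: [1.0, -0.012, 0.004, 0.001]
contact_force: [1.2, 1.8, -2.2]
opening: 0.271
time: 10.85
eef_pos: [0.594, 0.1682, 0.1892]
tcp_rot: [1.0, -0.008, 0.001, -0.001]
contact_force: [-1.1, -0.3, -2.4]
opening: 0.269
time: 10.95
eef_pos: [0.5922, 0.1653, 0.1887]
tcp_rot: [1.0, -0.009, -0.001, 0.0]
contact_force: [-0.7, -0.1, -2.0]
opening: 0.27
```

View pics/l.png

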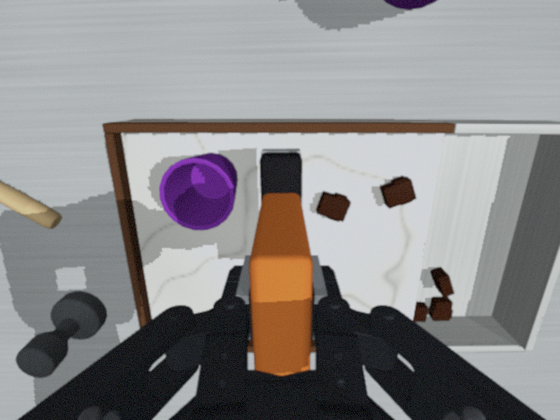

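View pics/l2.png

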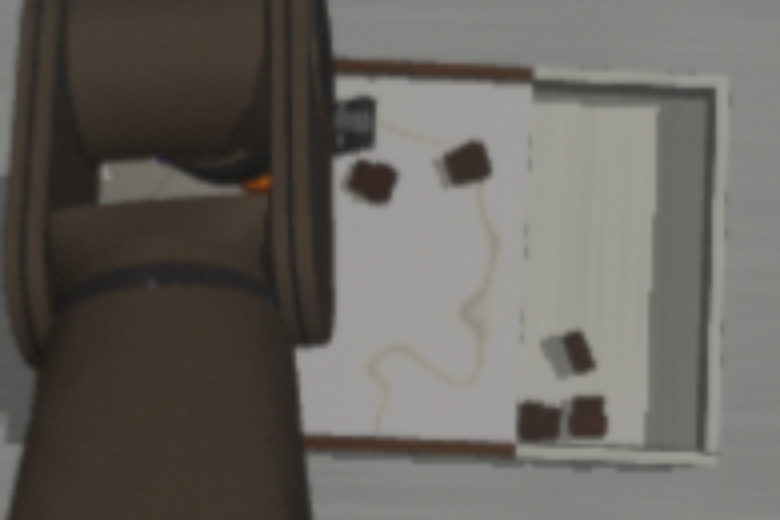

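```bash
python3 -m crank '[[1,0,0,2.5,0,0,0],[1,0,0,2.2,0,0,0],[1,0,0,1.2,0,0,0],[1,0,0,0,0,0,0],[1,0,0,0,0,0,0]]'
python3 - <<'E'
from h import *
r=read_camera("wrist"); 
cv2.imwrite("pics/m.png",r["color"][:,:,::-1])
r=read_camera("side"); 
cv2.imwrite("pics/m2.png",cv2.resize(r["color"][170:340,190:380,::-1],None,fx=3.5,fy=3.5))
E
```

```text
time: 11.55
eef_pos: [0.5925, 0.1642, 0.1308]
tcp_rot: [1.0, -0.01, 0.0, -0.0]
contact_force: [0.1, 0.5, -2.3]
opening: 0.273
```

View pics/m.png

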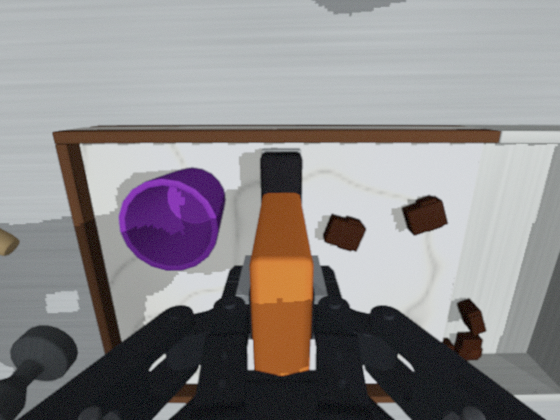

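View pics/m2.png

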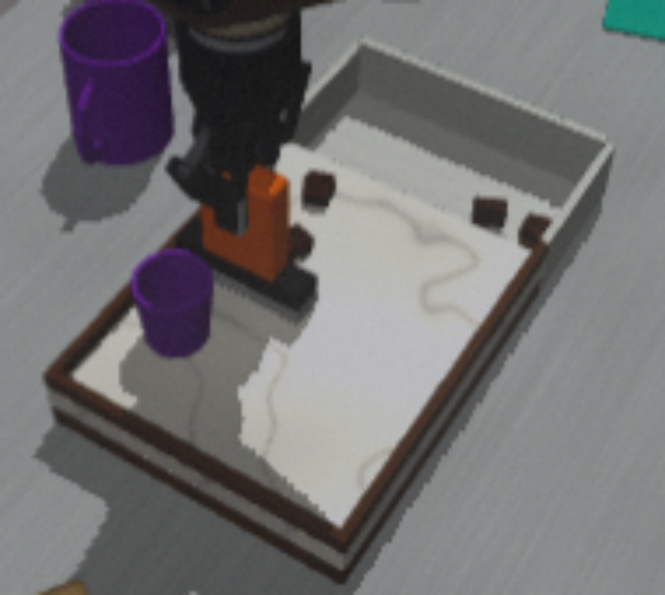

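```bash
python3 -m crank '[[1,0,1,0.15,0,0,0],[1,0,2,0,0,0,0],[1,0,2,0,0,0,0],[1,0,2,0,0,0,0],[1,0,2,0,0,0,0]]'
python3 -m crank '[[1,0,1.8,0,0,0,0],[1,0,1.8,0,0,0,0],[1,0,1.8,0,0,0,0],[1,0,1.8,0,0,0,0],[1,0,0.6,0,0,0,0]]'
python3 -m crank '[[1,0,0,0,0,0,0],[1,0,0,0,0,0,0],[1,0,0,-2,0,0,0],[1,0,0,-4,0,0,0],[1,0,0,-3,0,0,0]]'
python3 - <<'E'
from h import *
r=read_camera("wrist"); 
cv2.imwrite("pics/n.png",r["color"][:,:,::-1])
r=read_camera("side"); 
cv2.imwrite("pics/n2.png",cv2.resize(r["color"][170:340,190:380,::-1],None,fx=3.5,fy=3.5))
E
```

```text
time: 12.15
eef_pos: [0.5906, 0.0735, 0.1291]
tcp_rot: [1.0, -0.009, 0.0, 0.0]
contact_force: [0.0, 0.5, -1.7]
opening: 0.273
time: 12.65
eef_pos: [0.5892, -0.0052, 0.1291]
tcp_rot: [1.0, -0.01, 0.0, 0.0]
contact_force: [0.4, -0.5, -2.4]
opening: 0.269
time: 13.15
eef_pos: [0.5893, -0.0022, 0.2204]
tcp_rot: [1.0, -0.009, 0.0, -0.0]
contact_force: [1.3, 0.0, -1.6]
opening: 0.276
```

View pics/n.png

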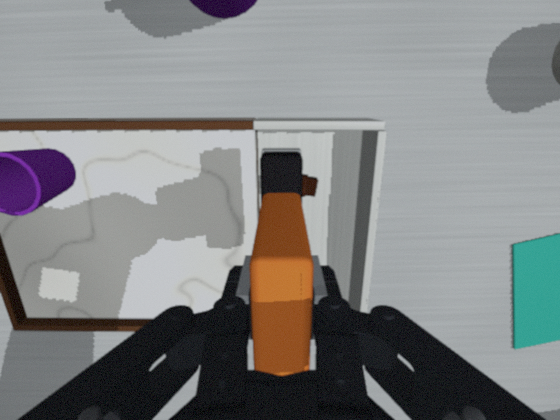

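View pics/n2.png

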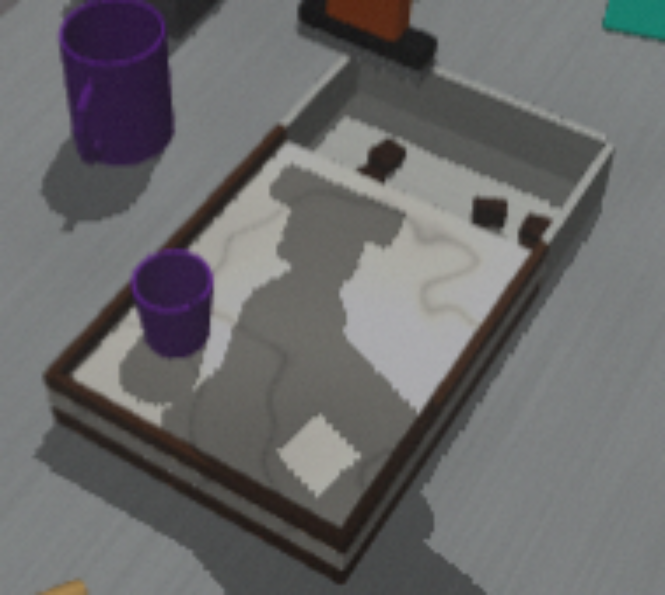

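```bash
python3 -m crank '[[1,-1.4,3,0,0,0,0],[1,-1.5,4.3,0,0,0,0],[1,-1.5,4.3,0,0,0,0],[1,-1.5,4.3,0,0,0,0],[1,-1.5,4.3,0,0,0,0]]'
python3 -m crank '[[1,-1.5,4.3,0,0,0,0],[1,-1.5,4.3,0,0,0,0],[1,-1.5,4.3,0,0,0,0],[1,-1.4,4.3,0,0,0,0],[1,0,0,0,0,0,-7.5]]'
python3 -m crank '[[1,0,0,0,0,0,-7.5],[1,0,0,0,0,0,-7.5],[1,0,0,0,0,0,0],[1,0,0,0,0,0,0]]'
python3 - <<'E'
from h import *
s=get_state();print(s["eef_pos"])
r=read_camera("wrist"); 
cv2.imwrite("pics/o.png",r["color"][:,:,::-1])
r=read_camera("top"); 
cv2.imwrite("pics/o2.png",cv2.resize(r["color"][160:340,150:480,::-1],None,fx=2.4,fy=2.4))
E
```

```text
time: 13.75
eef_pos: [0.5101, -0.2041, 0.2171]
tcp_rot: [1.0, -0.009, -0.001, -0.001]
contact_force: [0.8, -0.1, -2.2]
opening: 0.273
time: 14.25
eef_pos: [0.447, -0.3785, 0.2172]
tcp_rot: [0.998, 0.055, -0.001, 0.0]
contact_force: [0.1, -0.4, -1.3]
opening: 0.272
time: 14.65
eef_pos: [0.449, -0.3738, 0.2175]
tcp_rot: [0.983, 0.185, -0.0, -0.001]
contact_force: [-0.2, 0.2, -1.6]
opening: 0.273
[ 0.44897937 -0.37376087  0.21754929]
```

View pics/o.png

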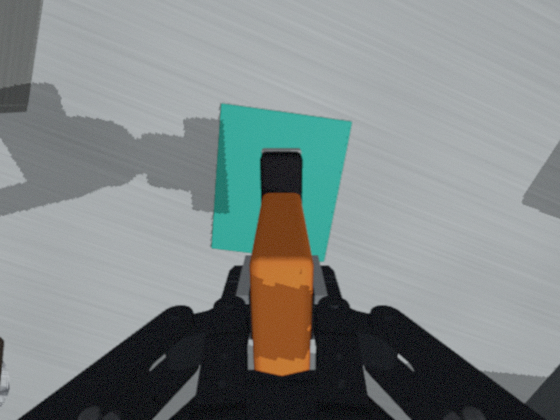

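View pics/o2.png

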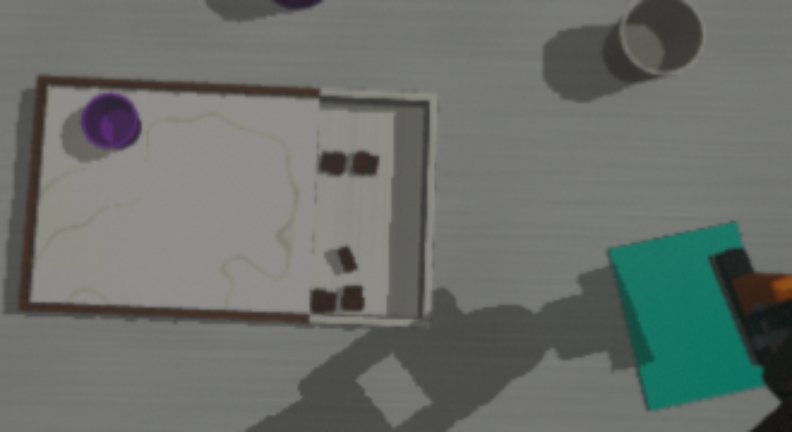

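```bash
python3 -m crank '[[1,0,0,4,0,0,0],[1,0,0,4,0,0,0],[1,0,0,3,0,0,0],[1,0,0,0.8,0,0,0],[1,0,0,0,0,0,0]]'
python3 -m crank '[[1,0,0,0.4,0,0,0],[1,0,0,0,0,0,0],[1,0,0,0,0,0,0]]'
```

```text
time: 15.25
eef_pos: [0.4486, -0.3738, 0.0995]
tcp_rot: [0.983, 0.186, -0.001, -0.001]
contact_force: [-0.3, -0.1, -2.2]
opening: 0.276
time: 15.55
eef_pos: [0.4498, -0.3755, 0.0986]
tcp_rot: [0.983, 0.186, 0.001, 0.001]
contact_force: [0.4, -0.0, -1.3]
opening: 0.269
```

```bash
python3 -m crank '[[1,0,0,0.3,0,0,0],[1,0,0,0,0,0,0],[1,0,0,0,0,0,0]]'
python3 -m crank '[[1,0,0,0.2,0,0,0],[1,0,0,0,0,0,0],[1,0,0,0,0,0,0]]'
```

```text
time: 15.85
eef_pos: [0.449, -0.3746, 0.0939]
tcp_rot: [0.983, 0.186, 0.0, 0.0]
contact_force: [0.1, -0.1, -2.3]
opening: 0.276
time: 16.15
eef_pos: [0.4493, -0.3748, 0.0923]
tcp_rot: [0.983, 0.186, 0.0, 0.0]
contact_force: [0.2, 0.6, -0.6]
opening: 0.274
```

```bash
python3 -m crank '[[1,0,0,0.1,0,0,0],[1,0,0,0,0,0,0],[1,0,0,0,0,0,0]]'
```

```text
time: 16.45
eef_pos: [0.4495, -0.3748, 0.0921]
tcp_rot: [0.983, 0.186, 0.0, 0.0]
contact_force: [-0.4, 2.3, 5.8]
opening: 0.27
```

```bash
python3 -m crank '[[-1,0,0,0,0,0,0],[-1,0,0,0,0,0,0],[-1,0,0,0,0,0,0],[-1,0,0,0,0,0,0],[-1,0,0,0,0,0,0]]'
python3 -m crank '[[-1,0,0,0,0,0,0],[-1,0,0,-2,0,0,0],[-1,0,0,-4,0,0,0],[-1,0,0,-4,0,0,0],[-1,0,0,-4,0,0,0]]'
python3 -m crank '[[-1,-4,0,0,0,0,0],[-1,-4,0,0,0,0,0],[-1,-2,0,0,0,0,0],[-1,0,0,0,0,0,0],[-1,0,0,0,0,0,0]]'
python3 - <<'E'
from h import *
r=read_camera("wrist"); 
cv2.imwrite("pics/q.png",r["color"][:,:,::-1])
r=read_camera("top"); cv2.imwrite("pics/q2.png",r["color"][:,:,::-1])
r=read_camera("side"); cv2.imwrite("pics/q3.png",r["color"][:,:,::-1])
for n,t in (("top","cup"),("side","cup")):print(n,[d["location"] for d in place_of(t,n)])
E
```

```text
time: 16.95
eef_pos: [0.449, -0.3746, 0.0906]
tcp_rot: [0.983, 0.186, -0.0, -0.0]
contact_force: [-0.1, 0.3, 0.3]
opening: 1.001
time: 17.45
eef_pos: [0.4488, -0.3744, 0.2321]
tcp_rot: [0.983, 0.186, -0.0, -0.0]
contact_force: [0.9, -0.9, -0.8]
opening: 0.998
time: 17.95
eef_pos: [0.356, -0.4112, 0.2309]
tcp_rot: [0.983, 0.185, 0.0, 0.0]
contact_force: [0.4, -0.1, -0.0]
opening: 1.002
top [[196.5, 214.4]]
side [[239.0, 261.7], [279.2, 264.3]]
```

View pics/q.png

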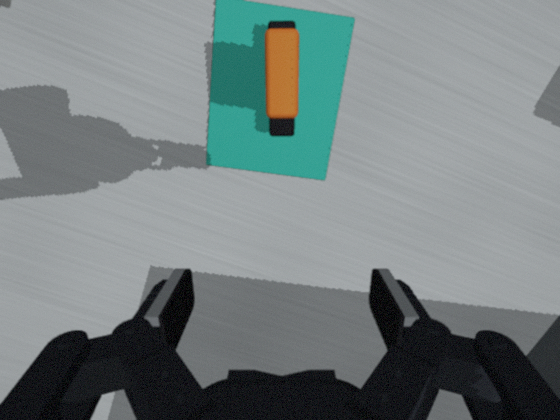

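View pics/q2.png

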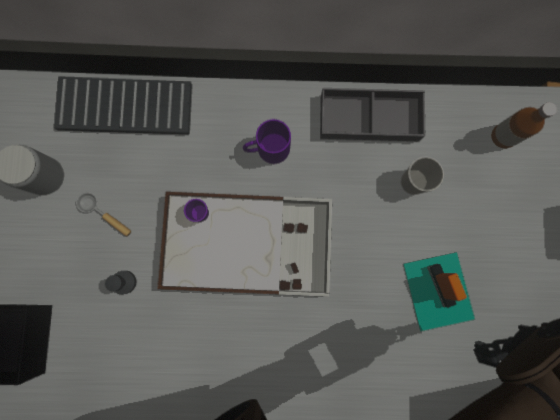

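View pics/q3.png

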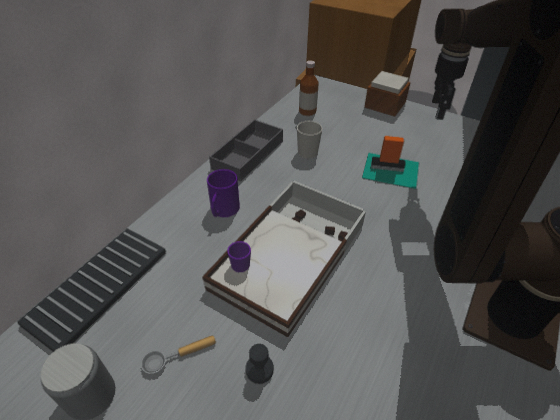

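The final pictures show the scraper standing on the mat (top picture, around 448,285). All five chunks are in the tray (columns 285–302, rows 228–285). The cup is at its original pixels, and the arm is clear of everything.

```bash
python3 -c "
from plant import *
print(sign_off())"
```

```text
the job is handed in; nothing more can be done
None
```

All five chunks are off the board and in the catch tray, and the scraper is standing upright on its teal mat, released. I swept in two passes: three chunks on the robot's side of the board, then the two on the cup's side. The job was handed in at about 18 s of the 56 s allowed.

- **Chunks:** the last top view shows all five in the tray and nothing left on the board.
- **Cup:** it did not visibly move. The network's position for it was within 1 pixel of where it started, in both the top and side cameras.
- **Scraper:** it is within about 2 mm of its original spot, and the gripper was open and clear when I handed in.
- **Forces:** the reported force stayed at about 6 N or less, with the highest reading when the scraper touched down on the mat.
- **Bystanders:** the jug, paper cup, tamper and spoon look unmoved in the last pictures. I compared them by eye and did not measure them.

No check failed. The two cameras disagreed by about 3 mm on where the board is, so I used the average, and the wrist camera agreed with that to within a few pixels.

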